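# Bolt the knife chest and present the opened D-lock's shackle at its hasp

### The arm

A 6-joint arm with a two-finger parallel gripper is mounted at the origin on the work surface. World frame = base frame: x ahead of the robot, y to its left, z up, the work surface at z = 0. Lengths are in mm, angles in rad, forces in N, time in s.
With the tool pointing down it reaches from about 350 to 975 mm from the base axis. Payload 7.1 kg.
Tool frame: the origin (TCP) lies between the finger pads; the fingertips stand 14 mm ahead of it and the grasp point (between the pads) lies 5 mm behind it (ctrl.tcp_to_tips is the distance from the TCP to the fingertips, in mm); z points along the fingers, y is the line along which they close (so a half turn about z gives the same grasp; the last joint's range is limited). The gripper opens to 88 mm and grips with 3 to 60 N. Pads are 20 mm wide; open, the fingers measure 115 mm over their backs; the gripper's body (75 mm by 178 mm) begins 61 mm behind the grasp point.
Start: joints at [-1.207, 0.423, 1.63, -0, 1.089, -0.019], TCP at [233.466, -579.74, 236.675] pointing down, gripper open.
Joint ranges: [-3, 3], [-0.9, 2.11], [0.09, 2.58], [-1.31, 4.45], [0.11, 2.69], [-2.54, 2.54]. Speed limits (rad/s): [2.39, 2.39, 3.01, 3.14, 3.14, 3.14].

### API

Orientations are given as a rotation vector (axis times angle).
In Python, from workcell import ctrl gives the robot as it stands.
- The arm moves only by the tool apply_moves, never from a script. Its argument "series" is a list that holds one entry, the list of rows, each a list of 7 numbers: the shift along the tool's x, y, z in cm, then the turn, a rotation vector about the tool's x, y, z in degrees, then the opening, from 0 (shut) to 1 (fully open). A call has 1 to 12 rows; each row shifts and turns the commanded pose from where the row before left it, along the tool's axes as they then stand; what a row does not reach is not made up. A row lasts 1/10 s, in which the tool goes at most 50 mm and 8.59 degrees, less where a joint would pass 70% of its speed; a pose out of reach is approached as far as the arm can. A call with a gripper value outside its range is refused whole. The fingers move at their own pace and stop on an object; the grip force is fixed at half the most. Time passes only in rows, so rows that do not move let the fingers close. It gives the time, the measured TCP pose, the force and the opening at its end, in the units of the state.
- ctrl.get_obs(): the state, without advancing time (a new reading comes with each control period).
- ctrl.get_image(name): name is "side" or "top" or "wrist"; returns a dict with "img" (384x512x3 uint8, blue, green, red), "K" (3x3 intrinsics, pixels), "cam_to_world" (4x4, takes a point from camera to world coordinates). Camera axes: x right, y down, z forward; pixel columns grow to the right and rows downward; lengths in mm; the calibration is good to about 2 mm. A picture is of the moment at which its call begins. There is no depth.
- ctrl.close_job(): hands the job in, once; it reports no verdict.
The state is a dict: "t": time; "qpos": joint angles; "qvel": joint speeds; "joint_torque": joint torques, N m; "ee_pos": TCP position; "orientation": TCP orientation; "ft_force": force on the tool from outside, world axes, zero at the start; "moment": the same for the moment, N m; "width": finger opening in mm.
Only numpy, scipy, OpenCV 4.12 (cv2) and the standard library are available. Lean on these libraries where they do the work, as an engineer would, in place of code of your own. Each camera call takes 0.05 s, during which the arm holds its last target. There are 200 camera calls.

### The job

Lock-up time for the knife chest: first slide its barrel bolt fully home into the keeper, then turn the dial of the combination lock beside it, click by click, until the notch in the dial's rim stands over the shackle's tongue, and pull the shackle straight up out of the lock. Carry it to the chest and finish holding it still in the gripper, upright with its feet down, over the hasp plate: each leg above one of the two holes, feet a few centimetres clear of the plate; do not insert it or let go. Leave the ramekin and the two spoons near them where they are.

Things in the scene. Friction and masses are not known exactly. Their poses are not given: they have to be found in the camera images.
- chest: fixed stainless knife chest, 180 (x) x 240 (y) x 80 mm high, flat top; origin under its centre on the table, z up. On top, along its y axis at x = -45 mm, the barrel bolt runs in two guide loops (22 mm high); the keeper loop is at y = +66 mm, the hasp plate at x = +40 mm. It stands left or right of the lock, turned up to 0.3 rad.
- bolt (a joint): barrel bolt, m: 0 to 0.010 at the start (drawn back), 0.045 at its stop with its tip right through the keeper (fully home; 0.040 and more counts as home). Grows as the bolt slides along the chest's +y. Rubs with about 2 N, stays where it is left.
- bolt_knob (a point): centre of the bolt's upright round knob, 16 mm across, 34 mm high (it reaches 17 mm above and below this point, which is 40 mm above the chest's top); moves with the bolt. The rod below it is 12 mm thick and the guide loops end 18 mm below this point. Grip from above. Its axes are the chest's.
- hasp (a point): middle of the upper face of the hasp plate (44 mm in x, 100 mm in y, 8 mm thick) on the chest, 88 mm above the table. Its two square holes, 16 mm wide, lie at y = -25 and +25 mm from this point along its y axis; z up. The bolt's knob, 85 mm away towards the chest's -x, reaches 49 mm above the plate.
- lock: fixed grey lock housing, 88 (x) x 180 (y) x 40 mm high on a 6 mm foot plate 100 x 192 mm; origin under its centre on the table, z up, turned up to 0.3 rad. The dial's vertical axis is at y = -40 mm; the two legs of the shackle stand in sockets 24 mm deep in its upper face at y = +22 and +72 mm (x = 0).
- dial (a joint): turn of the dial, rad, counter-clockwise from above, endless. At 0 (or a whole turn) its rim's notch points along the lock's +y, over the shackle's tongue, and lets it pass up (within 0.15 will do); elsewhere the rim blocks it. A sprung pin clicks to rest every 0.524 rad (0 is one), 0.1 N m to pass. Starts 0.8 to 2.6 rad counter-clockwise, perhaps between clicks.
- dial_grip (a point): on the dial's axis, 86 mm above the table, at the height to grip its upright bar: 14 mm thick, 52 mm long, its top 13 mm above this point and the dial's 88 mm wide rim 23 mm below it. The bar lies along this point's y axis (the notch is at the +y end), so the fingers close along its x axis; the point turns with the dial.
- shackle_bar (a point): middle of the top bar of the loose steel shackle, a U of 0.2 kg standing feet down in the lock. The bar is 12 x 12 mm, 62 mm long along this point's y axis; grip it from above, fingers closing along its x axis. At the start it is 114 mm above the table at lock x = 0, y = +47 mm, its axes those of the lock. The feet are free of the lock after a 24 mm lift.
- shackle: the same shackle; origin midway between its feet, 98 mm below its bar's middle, same axes. Two round legs, 10 mm thick, at y = -25 and +25 mm. A tongue 10 mm wide and 8 mm thick sticks out 29 mm along -y from the middle of the -y leg, 31 mm above the feet; in the lock it reaches under the dial's rim.
- ramekin: glass ramekin, 86 mm wide, 45 mm high, between robot and lock; origin under its centre. Bystander.
- spoon_a: steel spoon, 153 mm, between robot and chest; origin under its middle. Bystander.
- spoon_b: steel spoon, 153 mm, behind the lock; origin under its middle. Bystander.
Things that resemble listed ones, but are neither listed nor needed, are in the scene too. Leave any orange or yellow look-alike of the shackle alone.

How it is judged:
By the outcome, as a careful person would: the job done as asked, in the order asked, and still so for the second after the job is handed in, while the arm keeps its last pose, push and grip.
It also fails if it takes over 72 s, if anything falls off the work surface, if the arm or the gripper's body presses on something with over 40 N, if the wrist force passes 120 N, or if a joint passes its speed limit or range.

## Working session

There is one attempt and no reset: what is moved stays moved. The work goes in short steps, Python scripts to look and compute and a tool call to move; the robot and the scene stay as the last step left them, time stands still between calls to the robot, and variables do not carry over. Pictures are saved under pics/ and viewed, on a budget of 10 in all, crops included, one or two more only if the job needs it, and the job is handed in when it is done.

Besides the shell and the picture viewer there is one more tool, called after "Request:" by a JSON object that holds its "api" and its "payload", one argument or row to a line. apply_moves: Moves the arm, as the interface text tells. Its arguments: {"type":"object","properties":{"series":{"type":"array","items":{"type":"array","items":{"type":"array","items":{"type":"number"}}}}},"required":["series"]}

```bash
ls; mkdir -p pics
cat > h.py <<'E'
import numpy as np,cv2,json
from workcell import ctrl
from scipy.spatial.transform import Rotation as R
def grab(n,tag):
    d=ctrl.get_image(n); cv2.imwrite(f'pics/{tag}.png',d['img']); np.savez(f'pics/{tag}.npz',K=d['K'],T=d['cam_to_world']); return d
def load(tag):
    z=np.load(f'pics/{tag}.npz'); return cv2.imread(f'pics/{tag}.png'),z['K'],z['T']
def ray(K,T,u,v,z):
    d=T[:3,:3]@np.linalg.inv(K)@np.array([u,v,1.]); o=T[:3,3]; return o+d*(z-o[2])/d[2]
def proj(K,T,p):
    c=T[:3,:3].T@(np.asarray(p,float)-T[:3,3]); q=K@c; return q[:2]/q[2]
def st():
    o=ctrl.get_obs(); print(round(o['t'],2),'p',np.round(o['ee_pos'],1),'w',np.round(o['width'],1),'F',np.round(o['ft_force'],1),'q',np.round(o['qpos'],2))
    M=R.from_rotvec(o['orientation']).as_matrix(); print(np.round(M,3).tolist()); return o,M
def go(target,yaw):
    """shift in tool axes (cm) and turn about tool z (deg) so tool y axis is at yaw (mod pi), tool down"""
    o,M=st(); d=M.T@(np.asarray(target)-o['ee_pos'])/10
    cy=np.arctan2(M[1,1],M[0,1]); t=(yaw-cy+np.pi/2)%np.pi-np.pi/2
    print('shift cm',np.round(d,2),'turn z deg',round(-np.degrees(t),2))
E
cat > a.py <<'E'
from h import *
st()
a=[grab(n,n+'0') for n in('top','side')]
for x in a: print(np.round(x['K'],1).tolist(),np.round(x['cam_to_world'],3).tolist())
cv2.imwrite('pics/top0b.png',cv2.resize(a[0]['img'],(800,600)));cv2.imwrite('pics/side0b.png',cv2.resize(a[1]['img'],(800,600)))
E
python3 a.py
```

```text
pics
0.0 p [ 233.3 -579.3  235.9] w 87.3 F [0.4 0.2 0.5] q [-1.21  0.42  1.63 -0.    1.09 -0.02]
[[0.928, 0.374, -0.001], [0.374, -0.928, 0.001], [0.0, -0.001, -1.0]]
[[473.2, 0.0, 256.0], [0.0, 473.2, 189.8], [0.0, 0.0, 1.0]] [[-0.012, -0.99, 0.139, 365.733], [-1.0, 0.012, -0.003, 77.639], [0.002, -0.139, -0.99, 1207.991], [0.0, 0.0, 0.0, 1.0]]
[[418.9, 0.0, 257.0], [0.0, 418.9, 193.1], [0.0, 0.0, 1.0]] [[-0.896, -0.344, 0.283, 276.513], [-0.445, 0.671, -0.593, 625.188], [0.014, -0.657, -0.754, 792.41], [0.0, 0.0, 0.0, 1.0]]
```

View pics/top0b.png

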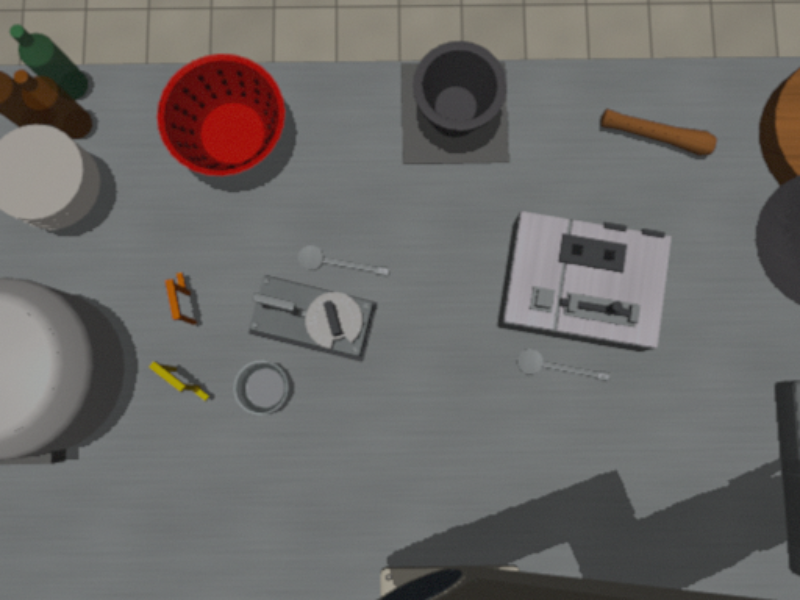

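View pics/side0b.png

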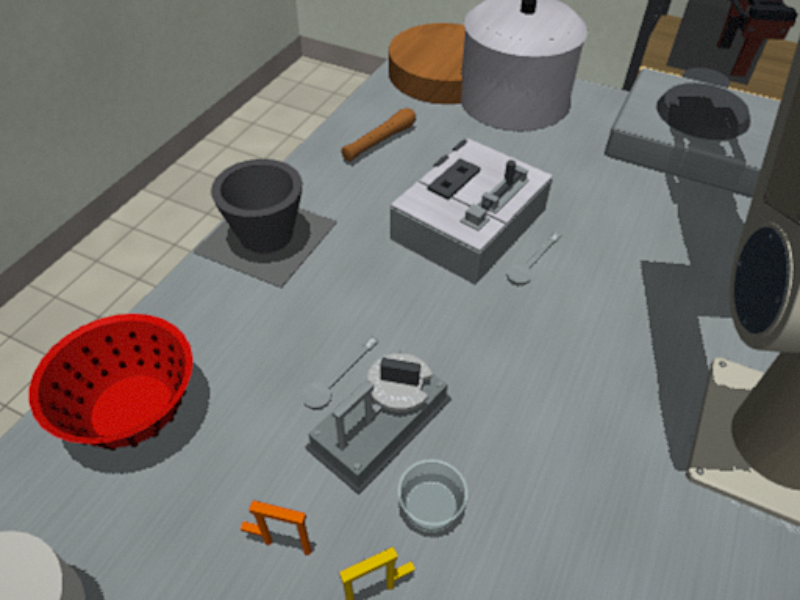

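The top view shows the lock at about (313,317), with a pale dial at (334,320) and a grey shackle bar at (276,304). The chest is at (590,280), with the bolt knob near (617,308), the keeper at (543,299) and the hasp plate at (593,253).

Shackle candidates: grey (276,304), orange (178,300) and yellow (180,382). Only the grey one stands in the lock, so it fits the description. I'll confirm that in one enlarged crop.

```bash
cat > b.py <<'E'
from h import *
t=load('top0')[0]; s=load('side0')[0]
f=lambda im,x,y,w,h,W,H: cv2.resize(im[y:y+h,x:x+w],(W,H),interpolation=cv2.INTER_CUBIC)
r1=np.hstack([f(t,155,165,100,75,400,300),f(t,315,132,120,90,400,300)])
r2=np.hstack([f(s,190,217,100,75,400,300),f(s,245,85,120,90,400,300)])
cv2.imwrite('pics/crop0.png',np.vstack([r1,r2]))
E
python3 b.py
```

```text
(no output)
```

View pics/crop0.png

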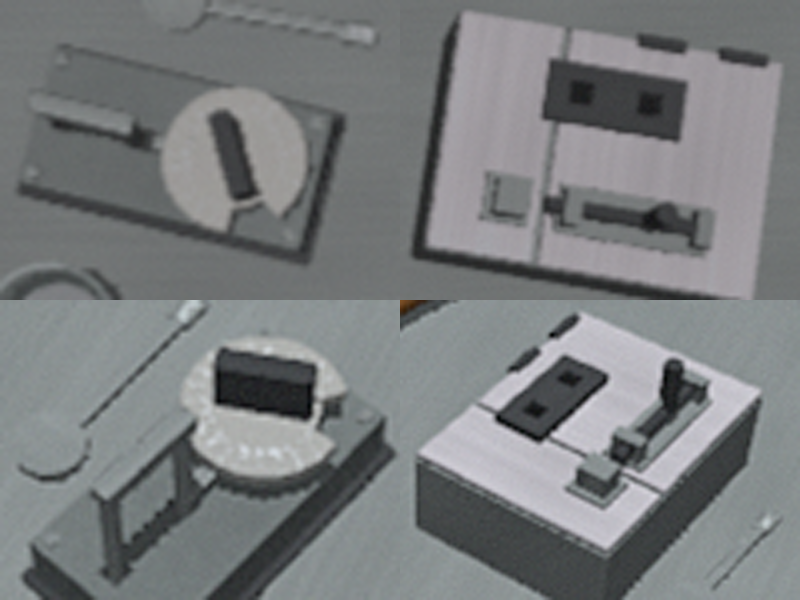

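The enlarged crop confirms that the grey shackle stands in the lock with its tongue under the dial's rim. The notch is at crop (250,205), and the bar runs from (215,112) to (245,195). The hasp holes are at (582,93) and (651,104), and the knob top is at (663,214).

```bash
cat > c.py <<'E'
from h import *
im,K,T=load('top0')
L=lambda x,y,z: ray(K,T,155+(x+.5)/4-.5,165+(y+.5)/4-.5,z)
C=lambda x,y,z: ray(K,T,315+(x-400+.5)/3.3333-.5,132+(y+.5)/3.3333-.5,z)
hsv=cv2.cvtColor(im,cv2.COLOR_BGR2HSV)
a,b=C(582,93,88),C(651,104,88); print('holes',a,b,np.hypot(*(a-b)[:2])); 
ch=(a+b)/2; e=(a-b)[:2]; yaw=np.arctan2(-e[0],e[1]); print('hasp',ch,'yaw chest',yaw)
# chest top corners
for p in((462,10),(783,62),(752,297),(425,248)): print('corner',C(*p,80)[:2])
print('knob',C(665,214,137))
a,b=L(33,98,120),L(133,127,120); e=(a-b)[:2]; print('shackle',(a+b)/2,'len',np.hypot(*e),'yaw',np.arctan2(-e[0],e[1]))
m=cv2.inRange(im[165:240,155:255],(150,150,140),(255,255,255))
c=max(cv2.findContours(m,0,1)[0],key=cv2.contourArea); (x,y),r=cv2.minEnclosingCircle(c); print('dial',ray(K,T,155+x,165+y,63),r)
a,b=L(216,113,99),L(238,197,99);print('bar top ends',a,b)
print('notch',L(250,207,63))
for p in((62,45),(345,115),(308,262),(18,190)): print('foot',L(*p,6)[:2])
E
python3 c.py
```

```text
holes [ 593.80592149 -200.38907695   88.        ] [ 585.09627167 -249.94029474   88.        ] 50.31084559968727
hasp [ 589.45109658 -225.16468585   88.        ] yaw chest -0.17399331960545786
corner [ 658.60014577 -117.05410279]
corner [ 616.74124752 -350.47969565]
corner [ 445.16762555 -317.32059553]
corner [483.30331578 -84.25334457]
knob [ 498.73242588 -241.21397079  137.        ]
shackle [514.32909535 261.00477427 120.        ] len 60.781820498670214 yaw -0.29515621607354225
dial [492.48495884 178.60568143  63.        ] 17.26656723022461
bar top ends [515.92595945 185.92573337  99.        ] [465.97792916 172.93237809  99.        ]
notch [463.06510794 168.75573963  63.        ]
foot [573.91156533 294.19370999]
foot [526.2150344  112.38440447]
foot [432.53417923 136.58220111]
foot [480.58374688 321.00595403]
```

```bash
python3 -c "
from h import *
go([499.5,-241,205],-0.174)"
```

```text
0.1 p [ 233.3 -579.3  236. ] w 87.6 F [-0.1 -0.6  0.1] q [-1.21  0.42  1.63  0.    1.09 -0.02]
[[0.928, 0.373, -0.0], [0.373, -0.928, 0.001], [0.0, -0.001, -1.0]]
shift cm [ 37.33 -21.44   3.13] turn z deg -58.1
```

Request:
{"api": "apply_moves", "payload": {
  "series": [
    [[3.11, -1.79, 0.26, 0, 0, 0, 1], [3.11, -1.79, 0.26, 0, 0, 0, 1], [3.11, -1.79, 0.26, 0, 0, 0, 1], [3.11, -1.79, 0.26, 0, 0, 0, 1], [3.11, -1.79, 0.26, 0, 0, 0, 1], [3.11, -1.79, 0.26, 0, 0, 0, 1], [3.11, -1.79, 0.26, 0, 0, 0, 1], [3.11, -1.79, 0.26, 0, 0, 0, 1], [3.11, -1.79, 0.26, 0, 0, 0, 1], [3.11, -1.79, 0.26, 0, 0, 0, 1], [3.11, -1.79, 0.26, 0, 0, 0, 1], [3.11, -1.79, 0.26, 0, 0, 0, 1]]
  ]
}}

```text
t: 1.3
ee_pos: [500.0, -239.7, 205.1]
orientation: [-3.084, -0.598, 0.001]
ft_force: [0.5, -0.1, -0.2]
width: 87.7
```

Request:
{"api": "apply_moves", "payload": {
  "series": [
    [[0, 0, 0, 0, 0, -8.3, 1], [0, 0, 0, 0, 0, -8.3, 1], [0, 0, 0, 0, 0, -8.3, 1], [0, 0, 0, 0, 0, -8.3, 1], [0, 0, 0, 0, 0, -8.3, 1], [0, 0, 0, 0, 0, -8.3, 1], [0, 0, 0, 0, 0, -8.3, 1], [0, 0, 0, 0, 0, 0, 1], [0, 0, 0, 0, 0, 0, 1]]
  ]
}}

```text
t: 2.2
ee_pos: [499.3, -241.0, 205.3]
orientation: [-2.41, -2.015, 0.0]
ft_force: [0.2, 0.1, 0.3]
width: 88.0
```

```bash
python3 -c "
from h import *
go([499.5,-241,205],-0.174)
d=grab('wrist','w1'); print(proj(d['K'],d['cam_to_world'],[499.5,-241,137]))
cv2.imwrite('pics/w1b.png',cv2.resize(d['img'],(800,600)))"
```

```text
2.2 p [ 499.3 -241.   205.3] w 88.0 F [0.2 0.1 0.3] q [-0.47  0.36  1.81  0.    0.97 -0.29]
[[0.177, 0.984, -0.0], [0.984, -0.177, 0.0], [0.0, -0.0, -1.0]]
shift cm [0.01 0.02 0.03] turn z deg -0.22
[259.21147008 204.15703506]
```

View pics/w1b.png

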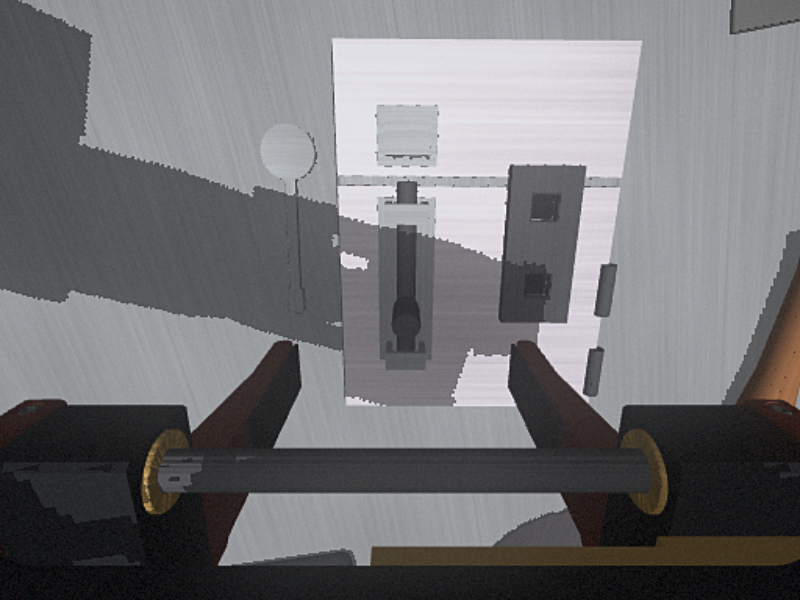

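The knob top appears at (405,320), which is exactly where it was predicted. The hasp holes are at (545,207) and (538,286). I'll descend and grip.

Request:
{"api": "apply_moves", "payload": {
  "series": [
    [[0, 0, 2.1, 0, 0, 0, 1], [0, 0, 2.1, 0, 0, 0, 1], [0, 0, 2.1, 0, 0, 0, 1], [0, 0, 2.1, 0, 0, 0, 1], [0, 0, 0, 0, 0, 0, 1], [0, 0, 0, 0, 0, 0, 0], [0, 0, 0, 0, 0, 0, 0], [0, 0, 0, 0, 0, 0, 0], [0, 0, 0, 0, 0, 0, 0], [0, 0, 0, 0, 0, 0, 0], [0, 0, 0, 0, 0, 0, 0], [0, 0, 0, 0, 0, 0, 0]]
  ]
}}

```text
t: 3.45
ee_pos: [499.4, -241.1, 121.6]
orientation: [2.406, 2.02, 0.0]
ft_force: [0.5, 0.1, 0.2]
width: 35.4
```

```bash
python3 -c "
from h import *
im,K,T=load('w1')
f=lambda x,y,z: ray(K,T,(x+.5)/1.5625-.5,(y+.5)/1.5625-.5,z)
a,b=f(545,207,88),f(538,286,88);e=(a-b)[:2];print((a+b)/2,np.hypot(*e),np.arctan2(-e[0],e[1]))
st()"
```

```text
[ 589.58270553 -226.50246918   88.        ] 50.44319466591008 -0.17116016696175698
3.45 p [ 499.4 -241.1  121.6] w 35.4 F [0.5 0.1 0.2] q [-0.47  0.48  1.86  0.    0.8  -0.3 ]
[[0.173, 0.985, 0.0], [0.985, -0.173, -0.0], [-0.0, 0.0, -1.0]]
```

Request:
{"api": "apply_moves", "payload": {
  "series": [
    [[0, 0, 0, 0, 0, 0, 0], [0, 0, 0, 0, 0, 0, 0], [0, 0, 0, 0, 0, 0, 0], [0, 0, 0, 0, 0, 0, 0], [0.5, 0, 0, 0, 0, 0, 0], [0.5, 0, 0, 0, 0, 0, 0], [0.5, 0, 0, 0, 0, 0, 0], [0.5, 0, 0, 0, 0, 0, 0], [0.5, 0, 0, 0, 0, 0, 0], [0.5, 0, 0, 0, 0, 0, 0], [0.3, 0, 0, 0, 0, 0, 0], [0, 0, 0, 0, 0, 0, 0]]
  ]
}}

```text
t: 4.65
ee_pos: [506.2, -208.2, 121.5]
orientation: [2.404, 2.019, 0.002]
ft_force: [5.5, -0.7, -5.4]
width: 15.4
```

Request:
{"api": "apply_moves", "payload": {
  "series": [
    [[0.2, 0, 0, 0, 0, 0, 0], [0.2, 0, 0, 0, 0, 0, 0], [0, 0, 0, 0, 0, 0, 0]]
  ]
}}

```text
t: 4.95
ee_pos: [506.9, -204.6, 121.5]
orientation: [2.404, 2.019, 0.002]
ft_force: [6.4, -1.4, -6.0]
width: 15.2
```

Request:
{"api": "apply_moves", "payload": {
  "series": [
    [[0.2, 0, 0, 0, 0, 0, 0], [0.2, 0, 0, 0, 0, 0, 0], [0, 0, 0, 0, 0, 0, 0]]
  ]
}}

```text
t: 5.25
ee_pos: [507.6, -200.7, 121.5]
orientation: [2.404, 2.019, 0.002]
ft_force: [6.2, -2.6, -6.7]
width: 15.5
```

Request:
{"api": "apply_moves", "payload": {
  "series": [
    [[0.2, 0, 0, 0, 0, 0, 0], [0.2, 0, 0, 0, 0, 0, 0], [0, 0, 0, 0, 0, 0, 0]]
  ]
}}

```text
t: 5.55
ee_pos: [507.9, -198.8, 121.6]
orientation: [2.401, 2.019, -0.002]
ft_force: [1.7, -15.0, -7.4]
width: 15.8
```

The stop is reached: the force rose to 15 N after 43 mm of travel. I'll release, lift and look.

Request:
{"api": "apply_moves", "payload": {
  "series": [
    [[0, 0, 0, 0, 0, 0, 0.7], [0, 0, 0, 0, 0, 0, 0.7], [0, 0, 0, 0, 0, 0, 0.7], [0, 0, 0, 0, 0, 0, 0.7], [0, 0, 0, 0, 0, 0, 0.7], [0, 0, -3, 0, 0, 0, 0.7], [0, 0, -3, 0, 0, 0, 0.7], [0, 0, -3, 0, 0, 0, 0.7], [0, 0, 0, 0, 0, 0, 0.7]]
  ]
}}

```text
t: 6.45
ee_pos: [509.5, -197.6, 215.4]
orientation: [2.401, 2.016, 0.005]
ft_force: [0.0, -0.4, 0.5]
width: 61.5
```

```bash
python3 -c "
from h import *
d=grab('wrist','w2')
cv2.imwrite('pics/w2b.png',cv2.resize(d['img'][30:250,170:420],(750,660))[:600])
go([492.5,178,190],-1.317)"
```

```text
6.5 p [ 508.3 -197.1  213.4] w 61.4 F [-0.8  0.3 -0.4] q [-0.39  0.33  1.83  0.    0.97 -0.22]
[[0.173, 0.985, 0.004], [0.985, -0.173, -0.002], [-0.001, 0.004, -1.0]]
shift cm [36.68 -8.06  2.28] turn z deg 65.5
```

View pics/w2b.png

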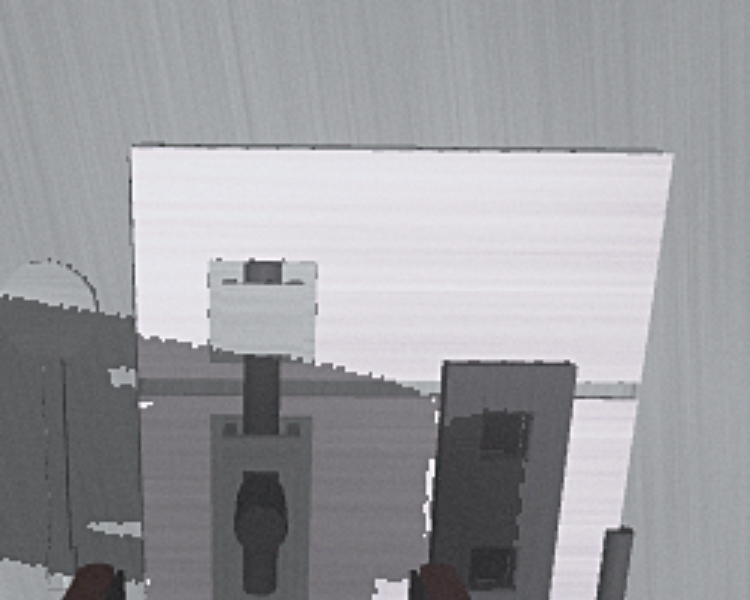

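The bolt's tip shows beyond the keeper at (263,270), so it is right through. Next is the dial. I'll grip at yaw 1.825, so the 2.09 rad clockwise turn stays within the wrist's range.

Request:
{"api": "apply_moves", "payload": {
  "series": [
    [[3.06, -0.67, 0.19, 0, 0, 0, 0.7], [3.06, -0.67, 0.19, 0, 0, 0, 0.7], [3.06, -0.67, 0.19, 0, 0, 0, 0.7], [3.06, -0.67, 0.19, 0, 0, 0, 0.7], [3.06, -0.67, 0.19, 0, 0, 0, 0.7], [3.06, -0.67, 0.19, 0, 0, 0, 0.7], [3.06, -0.67, 0.19, 0, 0, 0, 0.7], [3.06, -0.67, 0.19, 0, 0, 0, 0.7], [3.06, -0.67, 0.19, 0, 0, 0, 0.7], [3.06, -0.67, 0.19, 0, 0, 0, 0.7], [3.06, -0.67, 0.19, 0, 0, 0, 0.7], [3.06, -0.67, 0.19, 0, 0, 0, 0.7]]
  ]
}}

```text
t: 7.7
ee_pos: [490.4, 179.8, 187.2]
orientation: [-2.405, -2.02, 0.004]
ft_force: [0.0, -0.6, 1.2]
width: 61.7
```

Request:
{"api": "apply_moves", "payload": {
  "series": [
    [[0, 0, 0, 0, 0, -8.2, 0.7], [0, 0, 0, 0, 0, -8.2, 0.7], [0, 0, 0, 0, 0, -8.2, 0.7], [0, 0, 0, 0, 0, -8.2, 0.7], [0, 0, 0, 0, 0, -8.2, 0.7], [0, 0, 0, 0, 0, -8.2, 0.7], [0, 0, 0, 0, 0, -8.2, 0.7], [0, 0, 0, 0, 0, -8.2, 0.7], [0, 0, 0, 0, 0, -8.2, 0.7], [0, 0, 0, 0, 0, -8.2, 0.7], [0, 0, 0, 0, 0, -8.2, 0.7], [0, 0, 0, 0, 0, -8.2, 0.7]]
  ]
}}

```text
t: 8.9
ee_pos: [490.6, 178.5, 187.2]
orientation: [-0.034, -3.139, 0.001]
ft_force: [-0.4, 0.5, 0.4]
width: 61.3
```

Request:
{"api": "apply_moves", "payload": {
  "series": [
    [[0, 0, 0, 0, 0, -8.2, 0.7], [0, 0, 0, 0, 0, -8, 0.7], [0, 0, 0, 0, 0, 0, 0.7], [0, 0, 0, 0, 0, 0, 0.7]]
  ]
}}

```text
t: 9.3
ee_pos: [491.0, 178.6, 187.8]
orientation: [0.394, -3.115, 0.0]
ft_force: [-0.5, -1.0, 0.5]
width: 61.3
```

```bash
python3 -c "
from h import *
d=grab('wrist','w3')
for p in([492.5,178,99],[492.5,178,63],[515,261.5,120]): print(proj(d['K'],d['cam_to_world'],p))
cv2.imwrite('pics/w3b.png',cv2.resize(d['img'],(800,600)))
go([492.5,178,190],-1.317)"
```

```text
[257.38534519 198.6226388 ]
[257.55808948 187.47850786]
[341.6065974  251.47729082]
9.35 p [491.1 178.7 188. ] w 61.2 F [ 0.4  0.  -0.3] q [ 0.33  0.34  1.89  0.    0.91 -1.5 ]
[[-0.968, -0.249, -0.001], [-0.249, 0.968, -0.0], [0.001, -0.0, -1.0]]
shift cm [-0.12 -0.1  -0.2 ] turn z deg -0.1
```

View pics/w3b.png

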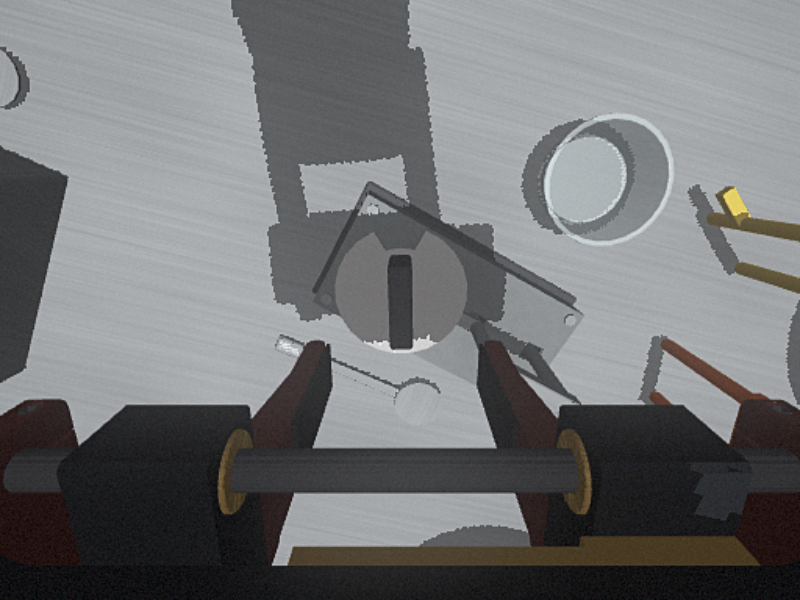

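The dial shows from above with its bar vertical in the picture at (400,302), squarely between the fingers. The notch is at (398,240), and the lock's foot edge runs from (370,183) to (580,305). I'll measure the lock's yaw from that edge and start descending.

```bash
python3 -c "
from h import *
im,K,T=load('w3')
f=lambda x,y,z: ray(K,T,(x+.5)/1.5625-.5,(y+.5)/1.5625-.5,z)
a,b=f(370,183,6),f(580,305,6);e=(b-a)[:2];print(a,b,np.hypot(*e),np.arctan2(-e[0],e[1]))
a,b=f(370,183,6),f(314,296,6);e=(b-a)[:2];print(np.hypot(*e),np.arctan2(e[1],e[0]))
print('dial edges',f(334,288,63),f(467,288,63),f(401,220,63),f(401,353,63))
print('bar top',f(400,255,99),f(400,340,99))"
```

```text
[431.40460858 136.67236601   6.        ] [482.54751766 324.68827626   6.        ] 194.84758057878756 -0.2655877854795642
100.74873734054158 -0.23931816464088498
dial edges [500.45042983 132.62303114  63.        ] [478.24715428 218.68683387  63.        ] [445.58906902 164.83394106  63.        ] [535.11710238 187.69413431  63.        ]
bar top [460.55918455 168.37863235  99.        ] [510.9765989  181.21582669  99.        ]
```

Request:
{"api": "apply_moves", "payload": {
  "series": [
    [[0, 0, 2.6, 0, 0, 0, 0.7], [0, 0, 2.6, 0, 0, 0, 0.7], [0, 0, 2.6, 0, 0, 0, 0.7], [0, 0, 2.4, 0, 0, 0, 0.5], [0, 0, 0, 0, 0, 0, 0], [0, 0, 0, 0, 0, 0, 0], [0, 0, 0, 0, 0, 0, 0], [0, 0, 0, 0, 0, 0, 0], [0, 0, 0, 0, 0, 0, 0], [0, 0, 0, 0, 0, 0, 0], [0, 0, 0, 0, 0, 0, 0], [0, 0, 0, 0, 0, 0, 0]]
  ]
}}

```text
t: 10.55
ee_pos: [492.7, 177.0, 87.8]
orientation: [-0.402, 3.114, -0.004]
ft_force: [3.5, -13.7, 4.8]
width: 13.9
```

Request:
{"api": "apply_moves", "payload": {
  "series": [
    [[0, -0.15, 0, 0, 0, 0, 0], [0, 0, 0, 0, 0, 5, 0], [0, 0, 0, 0, 0, 5, 0], [0, 0, 0, 0, 0, 5, 0], [0, 0, 0, 0, 0, 5, 0], [0, 0, 0, 0, 0, 5, 0], [0, 0, 0, 0, 0, 5, 0], [0, 0, 0, 0, 0, 0, 0]]
  ]
}}

```text
t: 11.35
ee_pos: [492.8, 176.5, 87.8]
orientation: [0.423, 3.111, -0.001]
ft_force: [1.6, -7.6, 6.0]
width: 13.8
```

```bash
python3 -c "
from h import *
o,M=st(); print(np.arctan2(M[1,1],M[0,1]), o['moment'], M.T@o['ft_force'])"
```

```text
11.35 p [492.8 176.5  87.8] w 13.8 F [ 1.6 -7.6  6. ] q [ 0.32  0.5   1.94 -0.    0.69 -0.98]
[[-0.964, 0.267, 0.002], [0.267, 0.964, -0.001], [-0.002, -0.0, -1.0]]
1.3006228599544687 [-1.25388209 -0.30854021 -0.01320121] [-3.61175098 -6.85894967 -6.03622502]
```

One click has been turned (0.527 rad) with a residual moment near zero. Three more to go.

Request:
{"api": "apply_moves", "payload": {
  "series": [
    [[0, -0.05, 0, 0, 0, 5, 0], [0, 0, 0, 0, 0, 5, 0], [0, 0, 0, 0, 0, 5, 0], [0, 0, 0, 0, 0, 5, 0], [0, 0, 0, 0, 0, 5, 0], [0, 0, 0, 0, 0, 5, 0], [0, 0, 0, 0, 0, 0, 0]]
  ]
}}

```text
t: 12.05
ee_pos: [492.7, 176.3, 87.8]
orientation: [1.214, 2.896, 0.0]
ft_force: [1.3, -6.5, 4.9]
width: 13.8
```

Request:
{"api": "apply_moves", "payload": {
  "series": [
    [[0, 0, 0, 0, 0, 5, 0], [0, 0, 0, 0, 0, 5, 0], [0, 0, 0, 0, 0, 5, 0], [0, 0, 0, 0, 0, 5, 0], [0, 0, 0, 0, 0, 5, 0], [0, 0, 0, 0, 0, 5, 0], [0, 0, 0, 0, 0, 0, 0]]
  ]
}}

```text
t: 12.75
ee_pos: [492.5, 176.1, 87.8]
orientation: [1.922, 2.483, 0.0]
ft_force: [1.0, -5.2, 5.5]
width: 14.0
```

Request:
{"api": "apply_moves", "payload": {
  "series": [
    [[0, 0, 0, 0, 0, 5, 0], [0, 0, 0, 0, 0, 5, 0], [0, 0, 0, 0, 0, 5, 0], [0, 0, 0, 0, 0, 5, 0], [0, 0, 0, 0, 0, 5, 0], [0, 0, 0, 0, 0, 5, 0], [0, 0, 0, 0, 0, 0, 0]]
  ]
}}

```text
t: 13.45
ee_pos: [492.2, 176.1, 87.8]
orientation: [2.499, 1.901, 0.0]
ft_force: [0.3, -5.7, 6.3]
width: 13.8
```

```bash
python3 -c "
from h import *
o,M=st(); print(np.arctan2(M[1,1],M[0,1]), o['moment'], M.T@o['ft_force'])"
```

```text
13.45 p [492.2 176.1  87.8] w 13.8 F [ 0.3 -5.7  6.3] q [ 0.32  0.5   1.94 -0.    0.69  0.59]
[[0.267, 0.964, 0.001], [0.964, -0.267, -0.001], [-0.001, 0.001, -1.0]]
-0.27025527778239333 [-1.21418157  0.0442967   0.06328874] [-5.46201731  1.82427531 -6.25044836]
```

Request:
{"api": "apply_moves", "payload": {
  "series": [
    [[0, 0, 0, 0, 0, 0, 0.6], [0, 0, 0, 0, 0, 0, 0.6], [0, 0, 0, 0, 0, 0, 0.6], [0, 0, 0, 0, 0, 0, 0.6], [0, 0, -3.5, 0, 0, 0, 0.6], [0, 0, -3.5, 0, 0, 0, 0.6], [0, 0, -3.5, 0, 0, 0, 0.6], [0, 0, -2, 0, 0, 0, 0.6], [0, 0, 0, 0, 0, 0, 0.6], [0, 0, 0, 0, 0, 0, 0.6]]
  ]
}}

```text
t: 14.45
ee_pos: [491.6, 176.9, 211.4]
orientation: [2.498, 1.905, 0.0]
ft_force: [-0.7, -0.3, -0.9]
width: 52.7
```

```bash
python3 -c "
from h import *
d=grab('wrist','w4')
for p in([492.3,176.3,99],[515.1,260.3,120]): print(proj(d['K'],d['cam_to_world'],p))
cv2.imwrite('pics/w4b.png',cv2.resize(d['img'],(800,600)))
go([515.1,260.3,200],-0.265)"
```

```text
[259.62022094 189.30461836]
[259.59396229  97.19394196]
14.5 p [491.1 176.7 210.6] w 52.6 F [ 0.2 -0.2 -0.6] q [0.32 0.31 1.88 0.   0.96 0.59]
[[0.265, 0.964, -0.001], [0.964, -0.265, -0.0], [-0.001, -0.001, -1.0]]
shift cm [8.7  0.1  1.05] turn z deg -0.18
```

View pics/w4b.png

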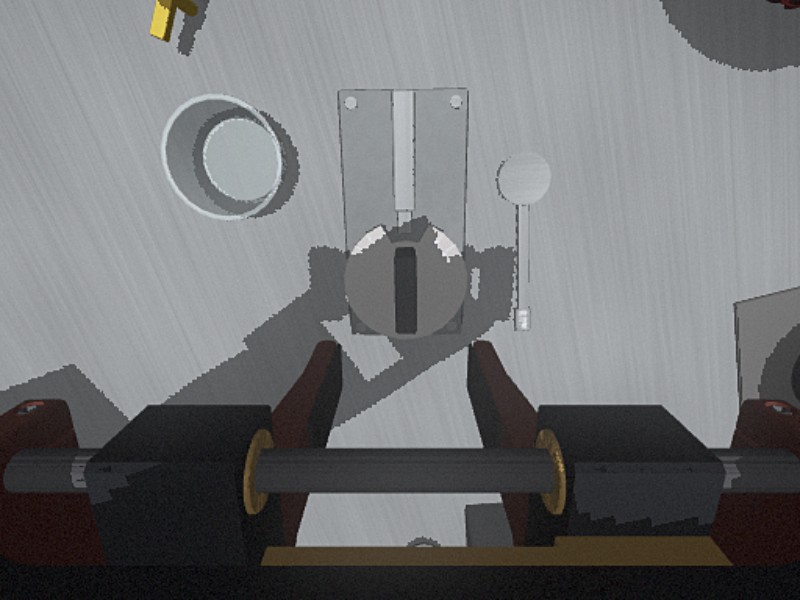

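The notch at (406,235) stands over the tongue, in line with the shackle bar at x≈404, where it was predicted. The ramekin and spoon are untouched. Next I'll grip the shackle bar.

Request:
{"api": "apply_moves", "payload": {
  "series": [
    [[2.9, 0.03, 0, 0, 0, 0, 0.6], [2.9, 0.03, 0, 0, 0, 0, 0.6], [2.9, 0.03, 0, 0, 0, 0, 0.6], [0, 0, 3, 0, 0, 0, 0.6], [0, 0, 3, 0, 0, 0, 0.6], [0, 0, 3, 0, 0, 0, 0.6], [0, 0, 1.1, 0, 0, 0, 0.6], [0, 0, 0, 0, 0, 0, 0], [0, 0, 0, 0, 0, 0, 0], [0, 0, 0, 0, 0, 0, 0], [0, 0, 0, 0, 0, 0, 0], [0, 0, 0, 0, 0, 0, 0]]
  ]
}}

```text
t: 15.7
ee_pos: [516.3, 260.7, 111.7]
orientation: [2.498, 1.904, 0.003]
ft_force: [-0.1, 0.1, -0.5]
width: 15.9
```

Request:
{"api": "apply_moves", "payload": {
  "series": [
    [[0, 0, 0, 0, 0, 0, 0], [0, 0, 0, 0, 0, 0, 0], [0, 0, 0, 0, 0, 0, 0]]
  ]
}}

```text
t: 16.0
ee_pos: [516.2, 260.8, 111.5]
orientation: [2.499, 1.904, 0.002]
ft_force: [-1.6, -1.3, 6.1]
width: 11.8
```

Request:
{"api": "apply_moves", "payload": {
  "series": [
    [[0, 0, -0.3, 0, 0, 0, 0], [0, 0, -0.4, 0, 0, 0, 0], [0, 0, -0.5, 0, 0, 0, 0], [0, 0, -0.5, 0, 0, 0, 0], [0, 0, 0, 0, 0, 0, 0]]
  ]
}}

```text
t: 16.5
ee_pos: [516.2, 260.7, 128.5]
orientation: [2.498, 1.904, 0.002]
ft_force: [0.2, 0.5, -3.0]
width: 11.8
```

Request:
{"api": "apply_moves", "payload": {
  "series": [
    [[0, 0, -1, 0, 0, 0, 0], [0, 0, -2, 0, 0, 0, 0], [0, 0, -2.5, 0, 0, 0, 0], [0, 0, -2.5, 0, 0, 0, 0], [0, 0, -2.5, 0, 0, 0, 0], [0, 0, -1.5, 0, 0, 0, 0], [0, 0, 0, 0, 0, 0, 0], [0, 0, 0, 0, 0, 0, 0]]
  ]
}}

```text
t: 17.3
ee_pos: [515.5, 260.4, 247.7]
orientation: [2.499, 1.904, 0.0]
ft_force: [0.2, -0.6, -2.9]
width: 11.7
```

```bash
python3 -c "
from h import *
d=grab('wrist','w5');s=grab('side','s5')
cv2.imwrite('pics/w5b.png',np.vstack([cv2.resize(d['img'],(512,384))[:300],s['img'][:300]]))
go([589.6,-225.8,250],-0.172)"
```

```text
17.4 p [515.  260.2 246.6] w 11.8 F [-0.3 -1.  -3.1] q [0.45 0.34 1.73 0.   1.07 0.72]
[[0.265, 0.964, -0.002], [0.964, -0.265, -0.001], [-0.001, -0.002, -1.0]]
shift cm [-44.88  20.07  -0.31] turn z deg -5.51
```

View pics/w5b.png

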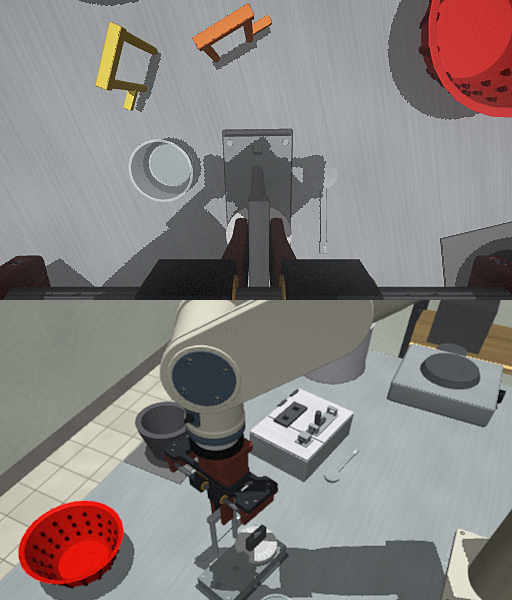

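The shackle hangs upright in the gripper, clear of the lock. I'll carry it to the chest.

Request:
{"api": "apply_moves", "payload": {
  "series": [
    [[-1.5, 0.67, 0, 0, 0, 0, 0], [-3, 1.34, 0, 0, 0, 0, 0], [-3.7, 1.655, 0, 0, 0, 0, 0], [-3.7, 1.655, 0, 0, 0, 0, 0], [-3.7, 1.655, 0, 0, 0, 0, 0], [-3.7, 1.655, 0, 0, 0, 0, 0], [-3.7, 1.655, 0, 0, 0, 0, 0], [-3.7, 1.655, 0, 0, 0, 0, 0], [-3.7, 1.655, 0, 0, 0, 0, 0], [-3.7, 1.655, 0, 0, 0, 0, 0], [-3.7, 1.655, 0, 0, 0, 0, 0], [-3.7, 1.655, 0, 0, 0, 0, 0]]
  ]
}}

```text
t: 18.6
ee_pos: [583.8, -191.2, 246.6]
orientation: [-2.498, -1.903, 0.002]
ft_force: [0.8, -0.3, -2.7]
width: 11.5
```

Request:
{"api": "apply_moves", "payload": {
  "series": [
    [[-2.2, 0.98, 0, 0, 0, 0, 0], [-1.2, 0.53, 0, 0, 0, 0, 0], [0, 0, 0, 0, 0, -3, 0], [0, 0, 0, 0, 0, -2.5, 0], [0, 0, 1, 0, 0, 0, 0], [0, 0, 1, 0, 0, 0, 0], [0, 0, 1, 0, 0, 0, 0], [0, 0, 0, 0, 0, 0, 0], [0, 0, 0, 0, 0, 0, 0]]
  ]
}}

```text
t: 19.5
ee_pos: [590.1, -225.4, 217.0]
orientation: [-2.403, -2.021, 0.001]
ft_force: [0.2, -0.2, -3.0]
width: 11.9
```

```bash
python3 -c "
from h import *
go([589.6,-225.8,218],-0.172)
d=grab('wrist','w6');s=grab('side','s6');t=grab('top','t6')
cv2.imwrite('pics/w6b.png',np.hstack([cv2.resize(d['img'][60:360,110:410],(400,400)),cv2.resize(s['img'][60:220,215:375],(400,400))]))
o,M=st()
p=np.array(o['ee_pos'])
for n,q in(('w',d),('s',s)):
  for y in(-25,25):
    for h in(-95.5,5):
      w=p+y*M[:,0]+[0,0,h]; print(n,y,h,proj(q['K'],q['cam_to_world'],w))
"
```

```text
19.5 p [ 590.1 -225.4  217. ] w 11.9 F [ 0.2 -0.2 -3. ] q [-0.38  0.46  1.63  0.    1.06 -0.21]
[[0.171, 0.985, -0.001], [0.985, -0.171, 0.0], [0.0, -0.001, -1.0]]
shift cm [-0.05 -0.04 -0.1 ] turn z deg -0.01
19.65 p [ 590.6 -225.7  218.1] w 11.7 F [ 0.4  1.6 -2.6] q [-0.38  0.45  1.63 -0.    1.06 -0.21]
[[0.171, 0.985, 0.001], [0.985, -0.171, -0.0], [-0.0, 0.001, -1.0]]
w -25 -95.5 [259.5972244  219.39289966]
w -25 5 [260.10088536 284.8059642 ]
w 25 -95.5 [259.68723414 168.80279807]
w 25 5 [260.29555299 208.59825478]
s -25 -95.5 [295.56497367  97.48918674]
s -25 5 [298.96476558  63.80012417]
s 25 -95.5 [285.09662214 106.75293289]
s 25 5 [287.801059    72.86450749]
```

View pics/w6b.png

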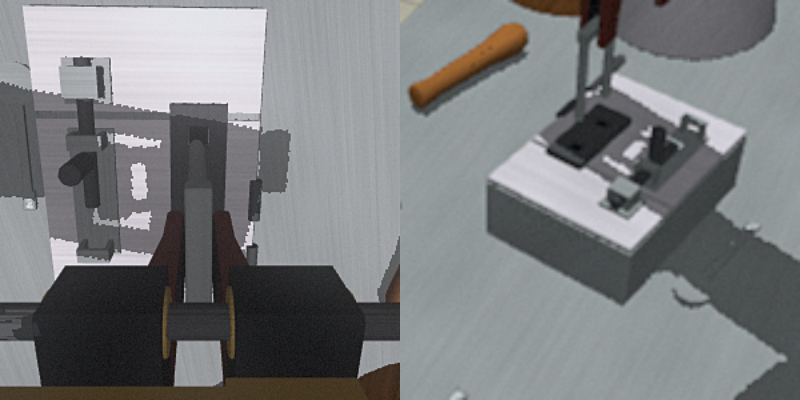

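The shackle hangs upright over the plate. In the wrist crop the +y foot is at about (197,142) and the +y hole at (199,132). In the side crop the feet are at (180,118) and (208,88). I'll take one closer crop to check how the feet line up with the holes.

```bash
python3 -c "
from h import *
d=load('w6')[0];s=load('s6')[0]
cv2.imwrite('pics/w6c.png',np.hstack([cv2.resize(d[130:230,225:292],(400,600),interpolation=2),cv2.resize(s[60:135,270:320],(400,600),interpolation=2)]))"
```

```text
(no output)
```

View pics/w6c.png

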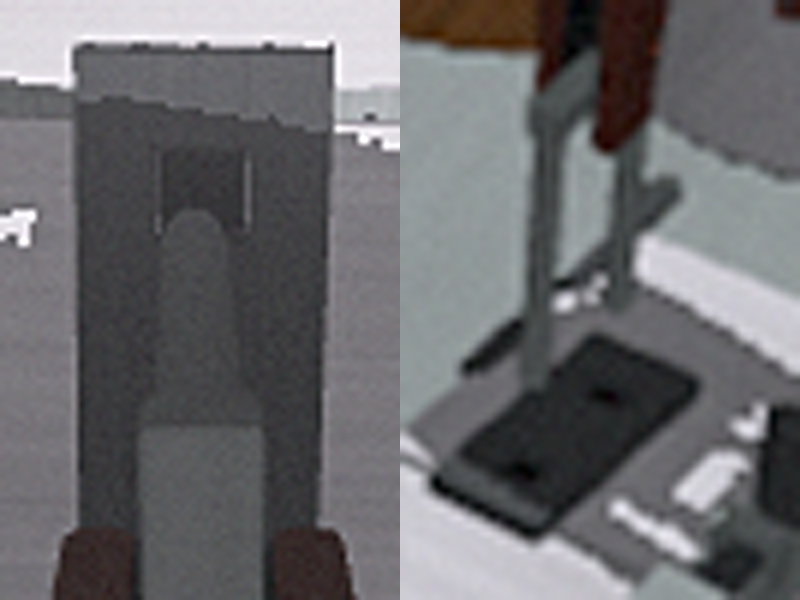

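```bash
python3 -c "
from h import *
_,K,T=load('w6'); _,Ks,Ts=load('s6')
ey=np.array([.171,.985,0]);ex=np.array([.985,-.171,0]);H=np.array([589.6,-225.8,88])
loc=lambda p:np.round([ex@(p-H),ey@(p-H)],1)
f=ray(K,T,257.2,164.5,122.5);h=ray(K,T,258.7,154.5,88)
print('wrist foot+ centre',loc(f)-[0,5],'hole+ centre',loc(h)-[0,8])
print('side holes',loc(ray(Ks,Ts,295.1,108.9,88)),loc(ray(Ks,Ts,284.75,118.25,88)))
print('side feet',loc(ray(Ks,Ts,286.6,107,122.5)),loc(ray(Ks,Ts,297.25,96.8,122.5)))"
```

```text
wrist foot+ centre [-1.3 24.3] hole+ centre [ 0.1 24.5]
side holes [ -2.3 -22.6] [-2.1 27.6]
side feet [-2.6 23.7] [ -0.9 -30.1]
```

The wrist view puts the +y foot 1.4 mm (x) and 0.2 mm (y) from its hole. The coarser side view suggests about 4 mm short along +y. I'll make a small compromise shift and then let it settle.

Request:
{"api": "apply_moves", "payload": {
  "series": [
    [[0.15, 0.05, 0, 0, 0, 0, 0], [0, 0, 0, 0, 0, 0, 0], [0, 0, 0, 0, 0, 0, 0], [0, 0, 0, 0, 0, 0, 0], [0, 0, 0, 0, 0, 0, 0], [0, 0, 0, 0, 0, 0, 0]]
  ]
}}

```text
t: 20.25
ee_pos: [591.0, -224.2, 217.7]
orientation: [-2.404, -2.022, 0.0]
ft_force: [0.4, 1.1, -3.0]
width: 11.6
```

```bash
python3 -c "
from h import *
go([589.6,-225.8,218],-0.172)
print(np.round(ctrl.get_obs()['qvel'],3)); print(ctrl.close_job())"
```

```text
20.25 p [ 591.  -224.2  217.7] w 11.6 F [ 0.4  1.1 -3. ] q [-0.38  0.45  1.63  0.    1.06 -0.21]
[[0.171, 0.985, -0.0], [0.985, -0.171, 0.0], [0.0, -0.0, -1.0]]
shift cm [-0.18 -0.11 -0.03] turn z deg -0.01
[ 0.003  0.    -0.     0.001  0.     0.   ]
the job is handed in; nothing more can be done
None
```

I finished all the steps and handed the job in at about 20 s; the hand-in gave no verdict.

- **Bolt:** I slid it until it hit its stop, about 43 mm along with a 15 N push. The wrist picture then showed its tip right through the keeper.
- **Dial:** I turned it four clicks clockwise, and the picture showed the notch over the tongue. The shackle pulled out with no sign of catching.
- **Shackle:** It is held still (11.6 mm grip, about 3 N of load), upright over the hasp plate. Its feet are about 34 mm clear.
- **Bystanders:** I did not touch the ramekin or the spoons. They looked undisturbed in the pictures where they showed, but I did not measure their positions again.

**Alignment check:** the two views of the feet and holes disagreed. The wrist view put the +y foot within about 1.5 mm of its hole. The coarser side view suggested the feet sat about 4 to 6 mm short along +y. I shifted it about 1.5 mm along +y as a compromise and did not take another picture afterwards.

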